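Lay the rotary handpiece in its bench cradle

ROBOT

A 6-joint arm with a two-finger parallel gripper is mounted at the origin on the work surface. World frame = base frame: x ahead of the robot, y to its left, z up, the work surface at z = 0. Lengths are in m, angles in degrees, forces in N, time in s.
With the tool pointing down it reaches from about 0.4 to 0.825 m from the base axis. Payload 7 kg.
Tool frame: the origin (TCP) lies midway between the tips of the shut fingers; the grasp point (between the pads) lies r.hold_point_z behind it (r.hold_point_z is the distance from the TCP to the grasp point, in m); z points along the fingers, x is the direction in which the jaws open and shut, and the axes are right-handed (so a half turn about z gives the same grasp; the last joint's range is limited). The gripper opens to 88 mm and grips with 3 to 60 N. Pads are 19 mm wide; open, the fingers measure 130 mm over their backs; the gripper's body (78 mm by 193 mm) begins 47 mm behind the grasp point.
Start: joints at [-51.446, 20.546, 0.682, 0, -70.136, -16.507], TCP at [0.253, -0.626, 0.227] pointing down, gripper open.
Joint ranges: [-176.03, 176.03], [-82.01, 121.73], [-58.28, 71.71], [-173.87, 95.51], [-174.79, -0.11], [-173.66, 173.66]. Speed limits (degrees/s): [136.94, 136.94, 172.46, 180, 180, 180].

INTERFACE

Orientations are given as [roll, pitch, yaw] about the fixed x, y, z axes, in that order (R = Rz(yaw) Ry(pitch) Rx(roll)).
In Python, from plant import get_state, viewer, close_job, r gives the robot as it stands.
- The arm moves only by the tool apply_moves, never from a script. Its argument "plan" is a list of rows, each a list of 3 entries, a list of its own where there are three numbers: the closure in counts, from 0 (fully open) to 255 (shut), then the shift along the tool's x, y, z in units of 50 mm (1.0 is 50 mm), then the turn about the tool's z in units of 6 degrees (1.0 is 6 degrees). A call has 1 to 12 rows; each row shifts and turns the commanded pose from where the row before left it, along the tool's axes as they then stand; what a row does not reach is not made up. A row lasts 1/8 s, in which the tool goes at most 62.5 mm and 10.7 degrees, less where a joint would pass 70% of its speed; a pose out of reach is approached as far as the arm can. A call is refused whole if a number of a shift passes 1 or a number of a turn 1, either way. A call with a gripper value outside its range is refused whole. The fingers move at their own pace and stop on an object; "squeeze" is the grip in N (left out, the last holds). Time passes only in rows, so rows that do not move let the fingers close. It gives the time, the measured TCP pose, the force and the opening at its end, in the units of the state.
- get_state(): the state, without advancing time (a new reading comes with each control period).
- viewer.capture(name): name is "scene" or "side" or "wrist"; returns a dict with "frame" (480x640x3 uint8, blue, green, red), "K" (3x3 intrinsics, pixels), "D" ([k1, k2, p1, p2, k3] as OpenCV has them; the pictures are not rectified), "R" (3x3) and "t" (3): a world point X has camera coordinates R X + t; the wrist camera has in their place "mount" (4x4, takes a point from camera to tool coordinates, whose origin is the TCP and whose axes are the tool frame's). Camera axes: x right, y down, z forward; pixel columns grow to the right and rows downward; lengths in m; the calibration is good to about 2 mm. A picture is of the moment at which its call begins: read the wrist's pose just before it. There is no depth.
- close_job(): hands the job in, once; it reports no verdict.
The state is a dict: "time_s": time; "joints": joint angles; "qd": joint speeds; "joint_torque": joint torques, N m; "tcp_pos": TCP position; "eef_rot": TCP orientation; "contact_force": force on the tool from outside, world axes, zero at the start; "moment": the same for the moment, N m; "gripper_width": finger opening in m.
Only numpy, scipy, OpenCV 4.12 (cv2) and the standard library are available. Lean on these libraries where they do the work, as an engineer would, in place of code of your own. Each camera call takes 0.05 s, during which the arm holds its last target.

TASK

Lift the grey rotary handpiece out of the plywood tool tidy, where it stands on its tail, and lay it on its side in the wooden cradle with its black nose in the slot of the aluminium end plate: lower it in, keep hold of it until it lies in both V rests, do not let it drop. Leave it lying there with its shoulder pushed fully home against the end plate, and do not disturb the other things on the bench.

Things in the scene. Friction and masses are not known exactly. Their poses are not given: they have to be found in the camera images.
- handpiece: Round rotary handpiece, about 240 g, 151 mm long, upright in a cell of the tidy. Origin: centre of its flat tail; z runs along the tool, tail to nose. Grey body 32 mm in diameter, z = 0 to 115 mm (flush bands: blue at the tail, black from 50 mm up), then a square shoulder, a black nose 16 mm in diameter to 145 mm and a 9 mm steel tip to 151 mm. Centre of mass near z = 60 mm.
- shoulder (a point): Centre of the handpiece's shoulder (z = 115 mm on its axis), the step from the 32 mm body to the 16 mm nose. Axes as the handpiece.
- cradle: Fixed wooden cradle. Origin: centre of its underside; x along it to the nose end, z up. Base 150 x 70 x 10 mm. Two 90 degree V rests, 16 mm long, 50 mm wide, 51 mm high, centred at x = -40 and 34 mm; a lying body's axis is then at y = 0, z = 55 mm. Only the base lies between them. Fully home, the tail is at x = -55 mm, with open space behind it.
- stop (a point): Point on the cradle's aluminium end plate that the shoulder's centre must meet: cradle x = 60, y = 0, z = 55 mm; axes as the cradle. The plate spans x = 60 to 70 mm, is 60 mm wide and 64 mm high, with a slot for the nose, open at the top, 21 mm wide, its bottom at z = 44 mm.
- tidy: Fixed plywood open-topped tidy, 75 mm (x) by 200 mm (y), 45 mm high; walls, floor and two dividers 5 mm thick, making three cells about 65 x 60 mm in a row along y, centred at y = -65, 0 and 65 mm. Origin: centre of its underside. Handpiece, jar and tin each stand loosely in one cell, in any order.
- jar: Small jar with orange cap, 40 mm diameter, 60 mm high, standing in a cell of the tidy. Origin: centre of its underside. Leave in place.
- tin: Tin with a blue label, 44 mm diameter, 48 mm high, standing in a cell of the tidy. Origin: centre of its underside. Leave in place.
- pliers: Pliers with blue and orange handles lying on the bench, about 160 mm long (along x), 60 mm wide, 14 mm high. Origin: under the pivot. Leave in place.
- brush: Brush lying on the bench, 190 mm long along x, under 40 mm high. Leave in place.
- roller: Clear acrylic roller standing upright on the bench, 40 mm diameter, 80 mm high. Origin: centre of its underside. Leave in place.
- waxbox: Cardboard box, 90 x 60 x 35 mm, on the bench. Origin: centre of its underside. Leave in place.
- marble: Black marble disc, fixed, 230 mm diameter, 15 mm thick, with a steel bench block on it (top at 45 mm). Origin: centre of its underside.

How it is judged:
By the outcome, as a careful person would: the job done as asked, in the order asked, and still so for the second after the job is handed in, with the robot touching nothing.
It also fails if it takes over 54 s, if anything falls off the work surface, if the arm or the gripper's body presses on something with over 40 N, if the wrist force passes 120 N, or if a joint passes its speed limit or range.

## Working session

There is one attempt and no reset: what is moved stays moved. The work goes in short steps, Python scripts to look and compute and a tool call to move; the robot and the scene stay as the last step left them, time stands still between calls to the robot, and variables do not carry over. Pictures are saved under pics/ and viewed, and the job is handed in when it is done.

Besides the shell and the picture viewer there is one more tool, called as a command line: name --argument value ..., lists and objects as JSON in quotes. apply_moves: Moves the arm, as the interface text tells. Its arguments: {"type":"object","properties":{"plan":{"type":"array","items":{"type":"array"}},"squeeze":{"type":"number"}},"required":["plan"]}

```bash
ls; mkdir -p pics
cat > h.py <<'E'
import numpy as np, cv2
from plant import get_state, viewer, close_job, r
from scipy.spatial.transform import Rotation as Ro
def cap(n,save):
    s=get_state(); c=viewer.capture(n); 
    cv2.imwrite('pics/'+save+'.png',c['frame'])
    if 'R' not in c:
        T=np.eye(4);T[:3,:3]=Ro.from_euler('xyz',s['eef_rot'],degrees=True).as_matrix();T[:3,3]=s['tcp_pos']
        M=np.linalg.inv(T@np.array(c['mount'])); c['R']=M[:3,:3];c['t']=M[:3,3]
    for k in('K','D','R','t'): c[k]=np.array(c[k],float)
    return c
def ray(c,p):
    u=cv2.undistortPoints(np.array([[p]],float),c['K'],c['D'])[0,0]
    return -c['R'].T@c['t'], c['R'].T@np.array([u[0],u[1],1.])
def onz(c,p,z):
    o,d=ray(c,p); return o+d*(z-o[2])/d[2]
def proj(c,X):
    return cv2.projectPoints(np.array(X,float).reshape(-1,3),cv2.Rodrigues(c['R'])[0],c['t'],c['K'],c['D'])[0][:,0]
E
python3 - <<'E'
from h import *
for n in('scene','side','wrist'):
    c=cap(n,n+'0'); print(n,-c['R'].T@c['t'],c['R'][2])
print(get_state(), r.hold_point_z)
E
```

```text
pics
scene [1.23822224 0.31456031 1.086602  ] [-0.51711239 -0.25781454 -0.81616569]
side [0.05671286 1.231441   0.90261708] [ 0.34450772 -0.78374499 -0.51677677]
wrist [ 0.1906987  -0.65135029  0.3845638 ] [ 0.23169738  0.09496235 -0.96814177]
{'time_s': 0.15, 'joints': array([-5.14481455e+01,  2.05844302e+01,  6.47530832e-01, -1.49277855e-02,
       -7.01377467e+01, -1.65065444e+01]), 'qd': array([ 0.00195616, -0.17828499,  0.13033922,  0.13338699,  0.03898999,
       -0.04367413]), 'joint_torque': array([-1.69933592e-03, -5.83275104e+01,  2.93288004e+01,  7.00126782e+00,
        8.70722404e-03, -1.15498287e-04]), 'tcp_pos': array([ 0.25318996, -0.6253193 ,  0.22582261]), 'eef_rot': array([-1.79992246e+02, -7.55574646e-02,  1.12040224e+02]), 'contact_force': array([-1.44294597,  0.97114305, -0.4844893 ]), 'moment': array([-0.00457047,  0.03152027,  0.04048953]), 'gripper_width': 0.08741247121469241} 0.0188
```

View pics/scene0.png

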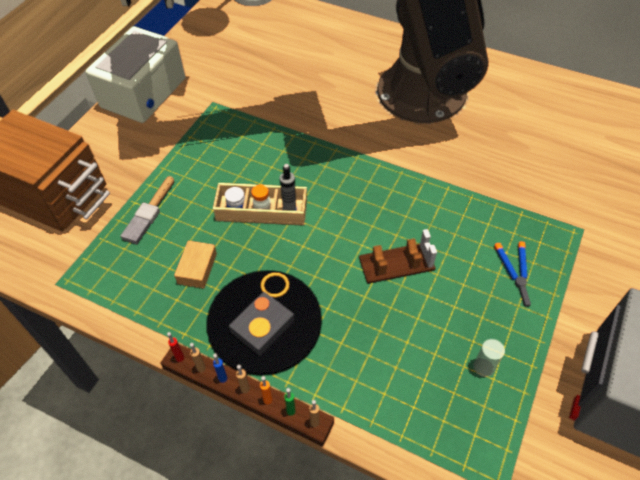

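View pics/side0.png

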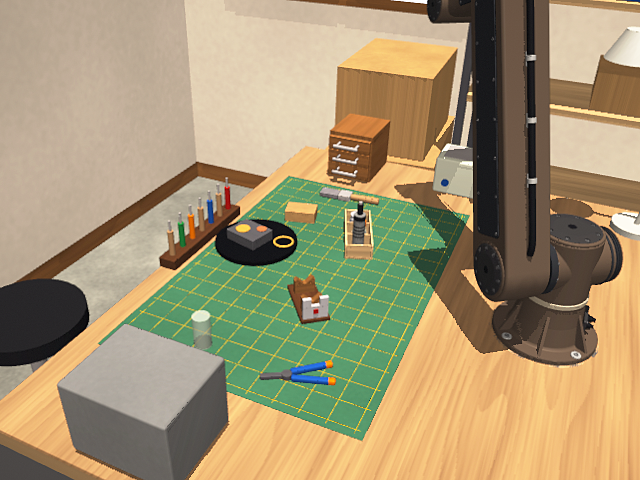

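View pics/wrist0.png

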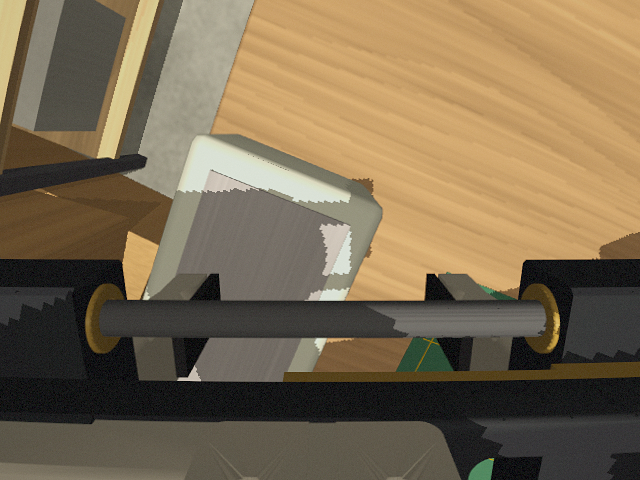

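The scene view shows the handpiece upright in the right cell of the tidy (about 287,185). The cradle is at about (397,258), with its end plate at the right end. The side view shows both unobstructed. I'll zoom in to get accurate pixels.

Run:
```python
import cv2,numpy as np
def crop(f,x0,y0,x1,y1,k,o):
    i=cv2.imread(f)[y0:y1,x0:x1]; i=cv2.resize(i,None,fx=k,fy=k,interpolation=cv2.INTER_CUBIC)
    for u in range((x0//10+1)*10,x1,10):
        cv2.line(i,((u-x0)*k,0),((u-x0)*k,6 if u%50 else 16),(255,255,255),1)
        if u%20==0: cv2.putText(i,str(u),((u-x0)*k-10,26),0,.35,(255,255,255),1)
    for v in range((y0//10+1)*10,y1,10):
        cv2.line(i,(0,(v-y0)*k),(6,(v-y0)*k),(255,255,255),1)
        if v%20==0: cv2.putText(i,str(v),(8,(v-y0)*k+4),0,.35,(255,255,255),1)
    return i
a=crop('pics/scene0.png',205,155,315,230,7,0);b=crop('pics/scene0.png',350,220,450,290,7,0)
c=crop('pics/side0.png',335,190,395,265,7,0);d=crop('pics/side0.png',280,265,340,330,7,0)
cv2.imwrite('pics/a.png',a);cv2.imwrite('pics/b.png',b)
h=max(c.shape[0],d.shape[0]);z=np.zeros((h,c.shape[1]+d.shape[1],3),np.uint8);z[:c.shape[0],:c.shape[1]]=c;z[:d.shape[0],c.shape[1]:]=d
cv2.imwrite('pics/c.png',cv2.resize(z,None,fx=.95,fy=.95))
```

```text
(no output)
```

View pics/a.png

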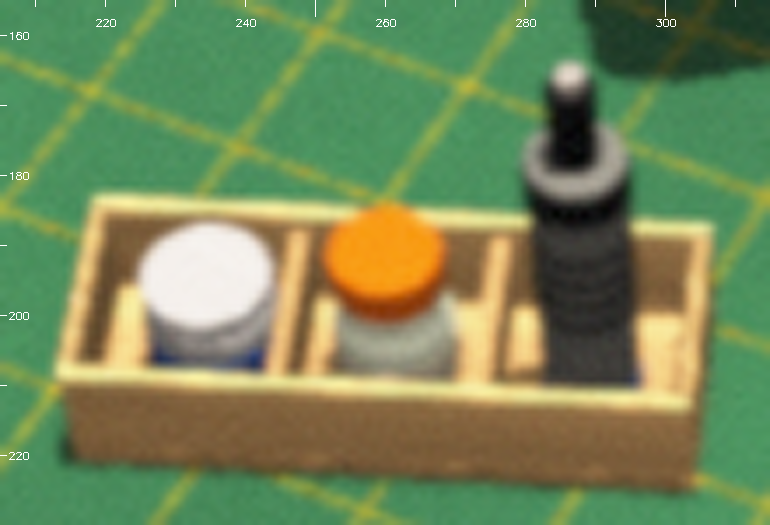

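View pics/b.png

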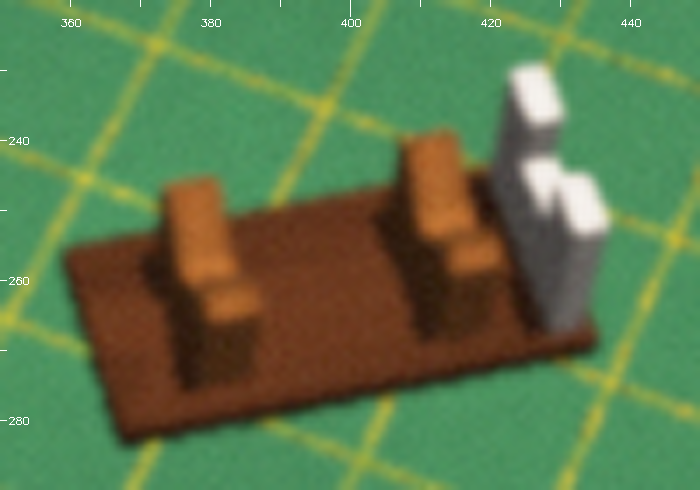

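View pics/c.png

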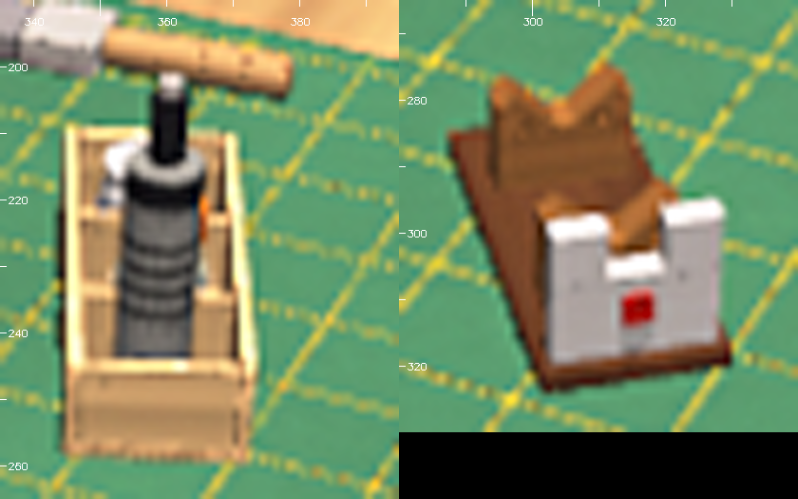

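Tip top centre: scene about (286.0,165.3), side about (360.4,202.4). I read the cradle's corners from the crops; next I triangulate the handpiece and fit the cradle's x, y and yaw to those points.

```bash
cat > fit.py <<'E'
from h import *
from scipy.optimize import least_squares
S=cap('scene','s1');D=cap('side','d1')
b=lambda x,y:(350+x/7-.43,220+y/7-.43)
d=lambda x,y:(280+(x-399)/6.65-.43,265+y/6.65-.43)
a=lambda x,y:(205+x/7-.43,155+y/7-.43)
c=lambda x,y:(335+x/6.65-.43,190+y/6.65-.43)
def tri(p,q):
    o1,d1=ray(S,p);o2,d2=ray(D,q);d1/=np.linalg.norm(d1);d2/=np.linalg.norm(d2)
    A=np.c_[d1,-d2];s=np.linalg.lstsq(A,o2-o1,rcond=None)[0];x=o1+s[0]*d1;y=o2+s[1]*d2
    return (x+y)/2,np.linalg.norm(x-y)
print('tip',onz(S,a(570,75),.156),onz(D,c(172,85),.156),tri(a(570,75),c(172,85)))
print('shoulder',onz(S,a(576,160),.12),onz(D,c(166,165),.12))
sp=[((165,188),(-48,25,51)),((217,180),(-32,25,51)),((262,302),(-32,-25,51)),((210,315),(-48,-25,51)),
((402,140),(26,25,51)),((455,130),(42,25,51)),((500,258),(42,-25,51)),((450,270),(26,-25,51)),
((512,68),(60,30,64)),((547,64),(70,30,64)),((563,112),(70,10.5,64)),((557,180),(60,-10.5,64)),((590,173),(70,-10.5,64)),((578,235),(60,-30,64)),((608,228),(70,-30,64)),
((65,255),(-75,35,10)),((125,445),(-75,-35,0)),((597,350),(75,-35,0))]
dp=[((548,238),(70,-30,64)),((608,234),(70,-10.5,64)),((668,226),(70,10.5,64)),((722,220),(70,30,64)),((608,280),(70,-10.5,44)),((664,276),(70,10.5,44)),((547,390),(75,-35,0)),((731,362),(75,35,0)),((448,135),(-75,-35,10))]
def W(p,X):
    X=np.array(X)/1e3;co,si=np.cos(p[2]),np.sin(p[2])
    return np.c_[p[0]+co*X[:,0]-si*X[:,1],p[1]+si*X[:,0]+co*X[:,1],X[:,2]]
def res(p,w=(1,1)):
    r1=proj(S,W(p,[m for _,m in sp]))-[b(*q) for q,_ in sp]
    r2=proj(D,W(p,[m for _,m in dp]))-[d(*q) for q,_ in dp]
    return np.r_[(r1*w[0]).ravel(),(r2*w[1]).ravel()]
for w in((1,1),(1,0),(0,1)):
    f=least_squares(res,[.6,.15,1.5],args=(w,),loss='soft_l1');print(w,f.x[:2],np.degrees(f.x[2]));
    rr=res(f.x).reshape(-1,2).round(1)
    if w==(1,1):print(rr.tolist())
E
python3 fit.py
```

```text
tip [ 0.50531182 -0.12717199  0.156     ] [ 0.50389526 -0.12196246  0.156     ] (array([ 0.50490126, -0.12718685,  0.15411105]), np.float64(0.002066995182612713))
shoulder [ 0.50665446 -0.12657464  0.12      ] [ 0.50394051 -0.1220286   0.12      ]
(1, 1) [0.53163268 0.14391391] 129.04738912359824
[[-0.1, -1.2], [-0.1, -1.5], [0.4, 0.6], [0.2, 0.3], [0.1, -1.0], [-0.2, -1.0], [1.1, -0.0], [0.7, -0.2], [-0.1, 0.7], [-0.5, 0.4], [0.3, 0.9], [-0.1, 0.2], [-0.2, 0.3], [0.0, -0.0], [0.4, 0.0], [-0.5, -1.1], [-0.5, 1.5], [0.5, 1.1], [0.9, 0.1], [0.2, -0.5], [0.1, -0.5], [0.2, -0.8], [-0.0, -0.4], [0.4, -1.0], [-1.0, 1.0], [0.4, 0.9], [-0.6, -1.1]]
(1, 0) [0.53170478 0.14384032] 129.35660992756246
(0, 1) [0.5308655  0.14473767] 128.4124889627391
```

apply_moves --plan '[[0,[0.4,0.45,0],0],[0,[0.74,0.84,0],0],[0,[0.74,0.84,0],0],[0,[0.74,0.84,0],0],[0,[0.74,0.84,0],0],[0,[0.74,0.84,0],0],[0,[0.74,0.84,0],0],[0,[0.74,0.84,0],0],[0,[0.74,0.84,0],0],[0,[0.74,0.84,0],0],[0,[0.3,0.42,0],-1],[0,[0,0,0],-1]]' --squeeze 10

```text
time_s: 1.75
tcp_pos: [0.5068, -0.1245, 0.2264]
eef_rot: [180.0, -0.0, 124.4]
contact_force: [-0.2, 0.5, 0.4]
gripper_width: 0.0877
```

apply_moves --plan '[[0,[0,0,0],-1],[0,[0,0,0],-1],[0,[0,0,0],-1],[0,[0,0,0],-1],[0,[0,0,0],-1],[0,[0,0,0],-1],[0,[0,0,0],-1],[0,[0,0,0],-1],[0,[0,0,0],-1],[0,[0,0,0],-1],[0,[0,0,0],-1],[0,[0,0,0],-1]]'

```text
time_s: 3.25
tcp_pos: [0.5058, -0.1263, 0.2266]
eef_rot: [180.0, 0.0, -163.8]
contact_force: [0.2, 0.1, -0.2]
gripper_width: 0.0876
```

Run:
```python
from h import *
s=get_state();print(s['time_s'],s['tcp_pos'],s['eef_rot'],s['joints'])
c=cap('wrist','w2');print(proj(c,[[.505,-.1255,.156],[.505,-.1255,.12]]), s['contact_force'])
```

```text
3.25 [ 0.50580709 -0.12631056  0.22658122] [ 1.79998515e+02  1.78580465e-03 -1.63755665e+02] [ 7.56351376e+00  6.01217335e+00 -1.85165116e+01 -1.90952090e-03
 -6.54697738e+01  8.68161387e+00]
[[322.08084154 250.31744037]
 [322.13225012 235.40251989]] [ 0.16192983  0.05041701 -0.24821933]
```

View pics/w2.png

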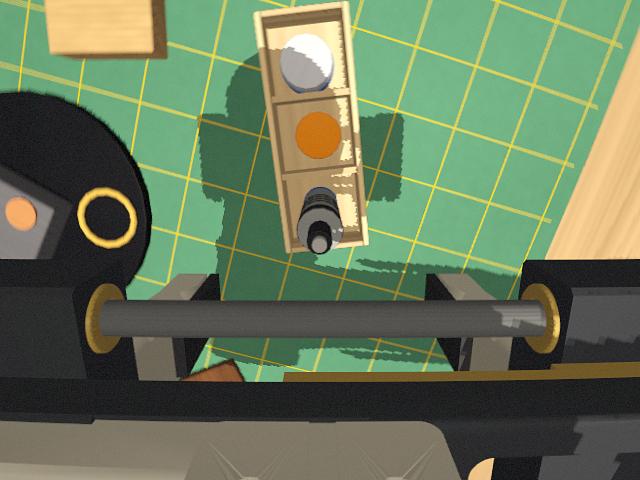

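The wrist view shows the steel tip at about (319.5,244), between the fingers and slightly ahead of the prediction.

Run:
```python
from h import *
s=get_state()
c=cap('wrist','w3');print(onz(c,(319.5,243.5),.156),onz(c,(320,222),.12))
print(proj(c,[s['tcp_pos']]))
```

```text
[ 0.50769693 -0.12914602  0.156     ] [ 0.50909195 -0.13416566  0.12      ]
[[320.63766785 294.98030061]]
```

apply_moves --plan '[[0,[0,0,0],-1],[0,[0,0,0],-1],[0,[0,0,0],-1],[0,[0,0,0],-0.8],[0,[0.01,-0.05,0.5],0],[0,[0,0,0.5],0],[0,[0,0,0.3],0]]'

```text
time_s: 4.22
tcp_pos: [0.5065, -0.1286, 0.1604]
eef_rot: [180.0, -0.1, -141.3]
contact_force: [-0.7, 1.0, -0.2]
gripper_width: 0.0873
```

Run:
```python
from h import *
s=get_state();print(s['time_s'],s['tcp_pos'],s['eef_rot'],s['joints'])
c=cap('wrist','w4');print(proj(c,[s['tcp_pos']]))
```

```text
4.225 [ 0.5065337  -0.12859678  0.16042997] [ 1.79953921e+02 -5.45334229e-02 -1.41280610e+02] [ 7.27776648e+00  9.43897889e+00 -2.37458830e+01 -1.29739942e-02
 -5.68857012e+01  3.14486958e+01]
[[320.21522451 294.35591971]]
```

View pics/w4.png

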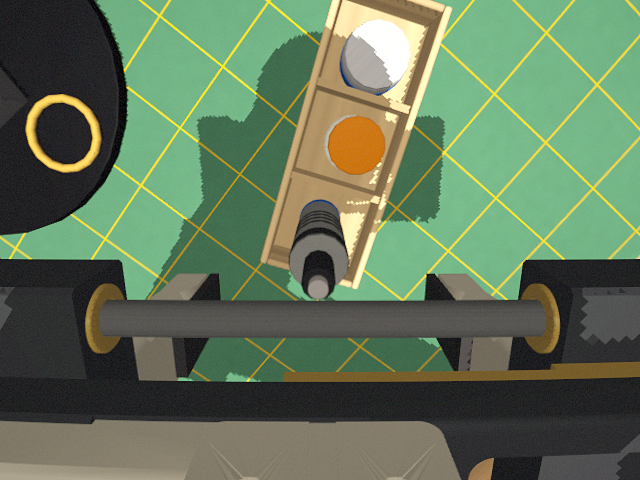

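Run:
```python
from h import *
s=get_state()
c=cap('wrist','w5');p=onz(c,(318.5,289),.156);R=Ro.from_euler('xyz',s['eef_rot'],degrees=True).as_matrix()
print(p,R.T@(p-s['tcp_pos']),s['tcp_pos'])
```

```text
[ 0.50716129 -0.12905933  0.156     ] [-0.00076036 -0.00130642  0.00285733] [ 0.50576037 -0.12851652  0.15886216]
```

apply_moves --plan '[[0,[-0.01,-0.02,0.42],0],[0,[0,0,0],0],[255,[0,0,0],0],[255,[0,0,0],0],[255,[0,0,0],0],[255,[0,0,0],0],[255,[0,0,0],0],[255,[0,0,0],0]]' --squeeze 12

```text
time_s: 5.32
tcp_pos: [0.508, -0.1291, 0.1406]
eef_rot: [180.0, -0.0, -141.2]
contact_force: [-0.4, -0.3, 1.4]
gripper_width: 0.0331
```

Run:
```python
from h import *
s=get_state();print(s['time_s'],s['tcp_pos'],s['eef_rot'],s['gripper_width'],s['contact_force'],s['moment'])
c=cap('wrist','w6')
```

```text
5.325 [ 0.50804861 -0.12906716  0.14055574] [ 1.79997729e+02 -3.82455260e-03 -1.41155169e+02] 0.03313944971675226 [-0.43554712 -0.29394403  1.37584357] [-0.01702194  0.15110297 -0.02752277]
```

View pics/w6.png

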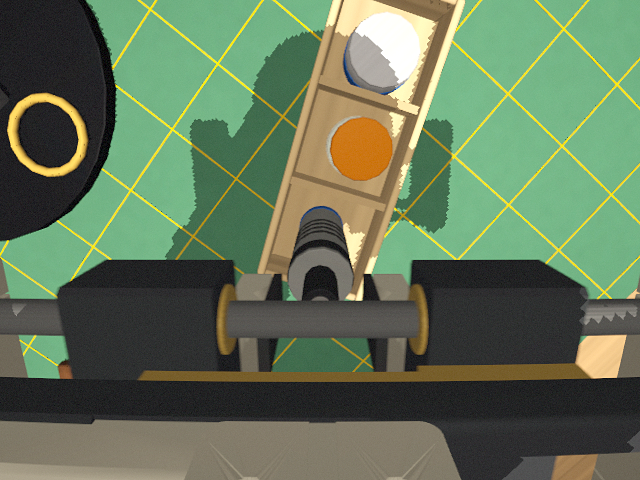

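The fingers are still closing (33 mm) around the nose, so I continue.

apply_moves --plan '[[255,[0,0,0.03],0],[255,[0,0,0],0],[255,[0,0,0],0],[255,[0,0,0],0],[255,[0,0,0],0]]'

```text
time_s: 6.0
tcp_pos: [0.5079, -0.129, 0.1389]
eef_rot: [180.0, -0.0, -141.2]
contact_force: [-0.6, -0.5, -1.6]
gripper_width: 0.0152
```

Run:
```python
from h import *
s=get_state();print(s['time_s'],s['tcp_pos'],s['eef_rot'],s['gripper_width'],s['contact_force'],s['moment'])
c=cap('side','d7');b=cap('scene','s7')
i=np.hstack([cv2.resize(c['frame'][150:270,320:420],None,fx=4,fy=4),cv2.resize(b['frame'][110:230,240:340],None,fx=4,fy=4)])
cv2.imwrite('pics/m7.png',i)
```

```text
6.0 [ 0.5079158  -0.12901544  0.13890182] [ 1.79983720e+02 -1.33080154e-02 -1.41157531e+02] 0.015181899760324975 [-0.60976779 -0.45335328 -1.59953825] [0.00744568 0.07136106 0.03277926]
```

View pics/m7.png

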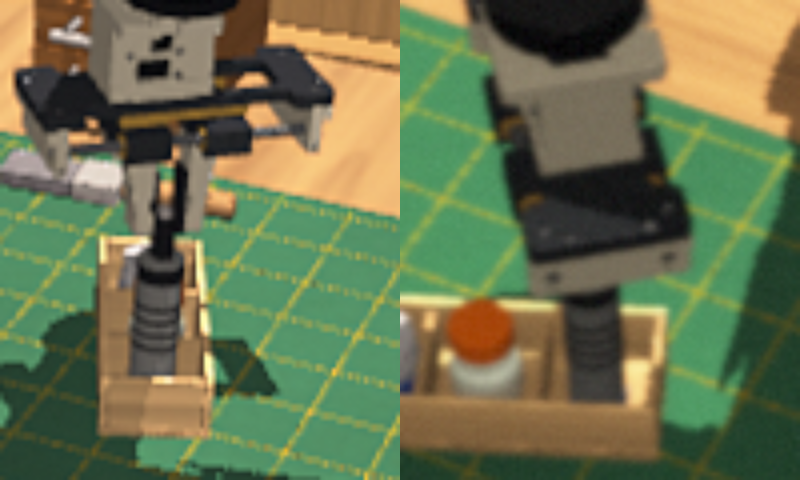

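apply_moves --plan '[[255,[0,0,-0.15],0],[255,[0,0,-0.35],0],[255,[0,0,-0.5],0],[255,[0,0,-0.5],0],[255,[0,0,-0.5],0],[255,[-0.2,0.14,0],0],[255,[-0.45,0.3,0],0],[255,[-0.5,0.35,0],0],[255,[-0.5,0.35,0],0],[255,[-0.5,0.35,0],0],[255,[-0.5,0.35,0],0],[255,[-0.5,0.35,0],0]]'

```text
time_s: 7.6
tcp_pos: [0.5617, 0.0565, 0.238]
eef_rot: [180.0, -0.1, -141.1]
contact_force: [-0.4, -0.2, -2.3]
gripper_width: 0.0152
```

apply_moves --plan '[[255,[-0.4,0.25,0],0],[255,[-0.24,0.16,0],0],[255,[0,0,0],0],[255,[0,0,0],0]]'

```text
time_s: 8.1
tcp_pos: [0.5739, 0.0905, 0.2389]
eef_rot: [180.0, -0.0, -141.2]
contact_force: [-1.1, 0.7, -3.3]
gripper_width: 0.015
```

```bash
cat > look.py <<'E'
from h import *
import sys
def run(n,sx=(240,190,400,340),dx=(240,190,400,340),k=4):
    s=get_state();print(s['time_s'],s['tcp_pos'].round(4),s['eef_rot'].round(2),s['gripper_width'].round(4),s['contact_force'].round(2),s['moment'].round(3))
    D=cap('side','d'+n);S=cap('scene','s'+n);Wc=cap('wrist','w'+n)
    i=[cv2.resize(c['frame'][q[1]:q[3],q[0]:q[2]],(400,int(400*(q[3]-q[1])/(q[2]-q[0]))),interpolation=cv2.INTER_CUBIC) for c,q in((D,dx),(S,sx))]
    m=np.zeros((600,800,3),np.uint8)
    for j in (0,1): m[:i[j].shape[0],400*j:400*j+400]=i[j][:600]
    cv2.imwrite('pics/m'+n+'.png',m)
    return s,D,S,Wc
E
python3 - <<'E'
from look import *
run('8',(330,110,450,290),(260,150,380,330))
E
```

```text
Traceback (most recent call last):
  File "look.py", line 4, in run
    s=get_state();print(s['time_s'],s['tcp_pos'].round(4),s['eef_rot'].round(2),s['gripper_width'].round(4),s['contact_force'].round(2),s['moment'].round(3))
                                                                                ^^^^^^^^^^^^^^^^^^^^^^^^
AttributeError: 'float' object has no attribute 'round'
```

```bash
sed -i "s/s\['gripper_width'\].round(4)/round(s['gripper_width'],4)/" look.py
python3 - <<'E'
from look import *
run('8',(330,110,450,290),(260,150,380,330))
E
```

```text
8.1 [0.5739 0.0905 0.2389] [ 1.8000e+02 -3.0000e-02 -1.4117e+02] 0.015 [-1.09  0.66 -3.3 ] [-0.057  0.181  0.002]
```

View pics/m8.png

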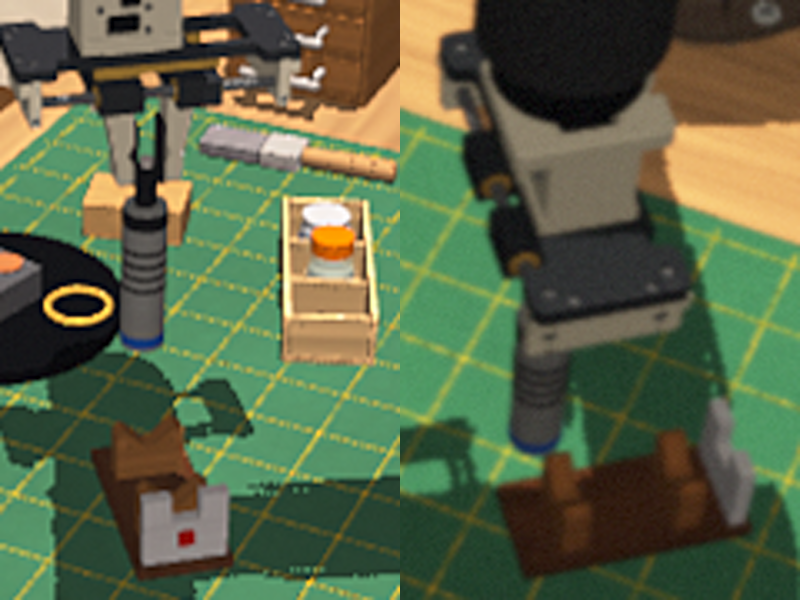

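View pics/w8.png

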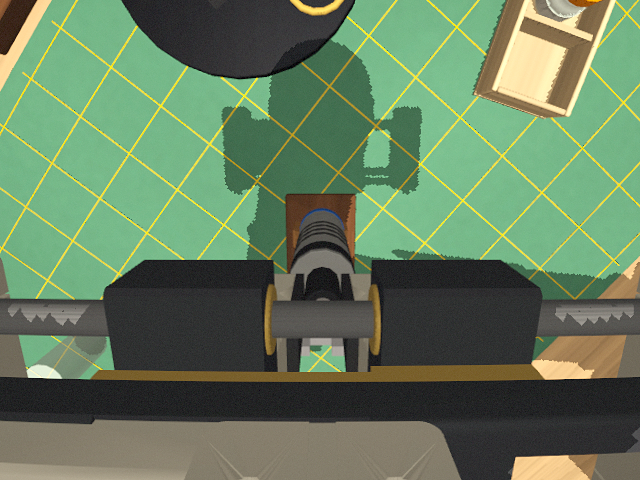

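Handpiece hangs vertically, tail blue band just behind the cradle's rear end; wrist view shows base rear edge corners at about (286,195) and (355,195).

Run:
```python
from h import *
c=cap('wrist','w9');f=cv2.resize(c['frame'][180:380,260:380],None,fx=4,fy=4,interpolation=cv2.INTER_CUBIC)[:800]
s=get_state()
cr=np.array([.53163,.14391]);a=np.radians(129.05);u=np.array([np.cos(a),np.sin(a)]);v=np.array([-u[1],u[0]])
for p in((286,195),(355.5,195)):
    q=onz(c,p,.010)[:2];print(q,u@(q-cr),v@(q-cr))
q=s['tcp_pos'][:2];print('tcp cradle',u@(q-cr),v@(q-cr))
cv2.imwrite('pics/w9c.png',cv2.resize(f,None,fx=.75,fy=.75))
```

```text
[0.60633606 0.10585917] -0.07661482849269458 -0.0340445040992124
[0.55297949 0.06299727] -0.07628668272349816 0.03439494391728989
tcp cradle -0.06823122571342846 0.0007696199874990535
```

View pics/w9c.png

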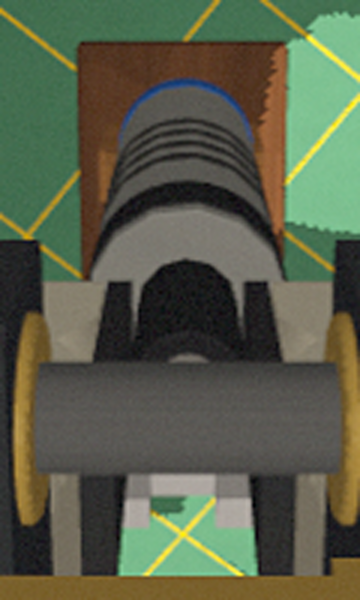

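Run:
```python
import numpy as np
P=139.5;off=5.5
prev=None
for th in [85,80,75,70,65,60,55,50,45,40,35,30,25,20,15,10,5,0]:
    t=np.radians(th);sec=1/np.cos(t)
    h=32.4+16*np.sqrt(1+sec**2); q=16*sec**2*np.sin(t)/np.sqrt(1+sec**2)
    c=9+13*th/90
    s=P-c-q
    x=-48+s*np.cos(t);z=h+s*np.sin(t)
    tx=x-P*np.cos(t);tz=z-P*np.sin(t)-16*np.cos(t)
    sx=x-(P-115)*np.cos(t)+16*np.sin(t)
    print(th,'tcp x %.1f z %.1f'%(x,z-off),'tail low z %.1f x %.1f'%(tz,tx),'shoulder low x %.1f z %.1f'%(sx,z-(P-115)*np.sin(t)-16*np.cos(t)))
```

```text
85 tcp x -53.6 z 147.5 tail low z 12.6 x -65.7 shoulder low x -39.8 z 127.1
80 tcp x -42.9 z 149.5 tail low z 14.9 x -67.1 shoulder low x -31.4 z 128.1
75 tcp x -32.0 z 150.5 tail low z 17.1 x -68.1 shoulder low x -22.9 z 128.2
70 tcp x -21.1 z 150.4 tail low z 19.3 x -68.8 shoulder low x -14.4 z 127.4
65 tcp x -10.2 z 149.1 tail low z 21.4 x -69.1 shoulder low x -6.0 z 125.7
60 tcp x 0.5 z 146.7 tail low z 23.4 x -69.2 shoulder low x 2.1 z 123.0
55 tcp x 10.9 z 143.2 tail low z 25.3 x -69.1 shoulder low x 10.0 z 119.5
50 tcp x 20.9 z 138.6 tail low z 27.0 x -68.7 shoulder low x 17.4 z 115.1
45 tcp x 30.4 z 133.1 tail low z 28.6 x -68.2 shoulder low x 24.4 z 109.9
40 tcp x 39.4 z 126.5 tail low z 30.1 x -67.5 shoulder low x 30.9 z 104.0
35 tcp x 47.7 z 119.1 tail low z 31.5 x -66.6 shoulder low x 36.8 z 97.5
30 tcp x 55.2 z 110.9 tail low z 32.8 x -65.6 shoulder low x 42.0 z 90.3
25 tcp x 62.0 z 102.0 tail low z 34.1 x -64.4 shoulder low x 46.5 z 82.7
20 tcp x 67.9 z 92.5 tail low z 35.2 x -63.2 shoulder low x 50.4 z 74.5
15 tcp x 73.0 z 82.3 tail low z 36.3 x -61.8 shoulder low x 53.5 z 66.1
10 tcp x 77.1 z 71.8 tail low z 37.3 x -60.3 shoulder low x 55.8 z 57.3
5 tcp x 80.3 z 60.8 tail low z 38.2 x -58.7 shoulder low x 57.3 z 48.2
0 tcp x 82.5 z 49.5 tail low z 39.0 x -57.0 shoulder low x 58.0 z 39.0
```

apply_moves --plan '[[255,[-0.01,-0.04,0.4],0],[255,[0,0,0.5],0],[255,[0,0,0.4],0],[255,[0,0,0.25],0],[255,[0,0,0.1],0],[255,[0,0,0],0]]'

```text
time_s: 9.05
tcp_pos: [0.576, 0.0898, 0.1569]
eef_rot: [-180.0, 0.0, -141.2]
contact_force: [-0.2, -0.9, -2.7]
gripper_width: 0.0154
```

Run:
```python
from look import *
run('10',(340,140,450,290),(270,190,370,340))
```

```text
9.05 [0.576  0.0898 0.1569] [-1.7999e+02  1.0000e-02 -1.4115e+02] 0.0154 [-0.17 -0.86 -2.75] [-0.052  0.143  0.009]
```

View pics/m10.png

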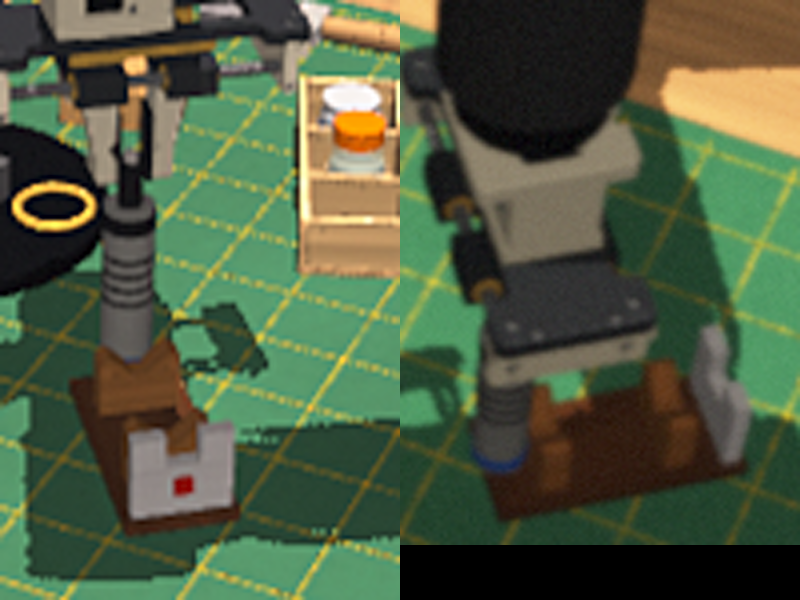

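apply_moves --plan '[[255,[0.01,0.05,0.14],0],[255,[0,0.25,0.05],0],[255,[0,0.21,-0.04],0],[255,[0,0.22,-0.02],0],[255,[0,0.22,0],0],[255,[0,0.22,0.03],0],[255,[0,0,0],0]]'

```text
time_s: 10.07
tcp_pos: [0.5383, 0.1358, 0.1487]
eef_rot: [-180.0, 0.0, -141.1]
contact_force: [0.6, 0.3, -1.3]
gripper_width: 0.0149
```

Run:
```python
from look import *
run('11',(340,140,450,290),(270,190,370,340))
```

```text
10.075 [0.5383 0.1358 0.1487] [-1.8000e+02  2.0000e-02 -1.4108e+02] 0.0149 [ 0.56  0.28 -1.34] [-0.25  -0.126  0.02 ]
```

View pics/m11.png

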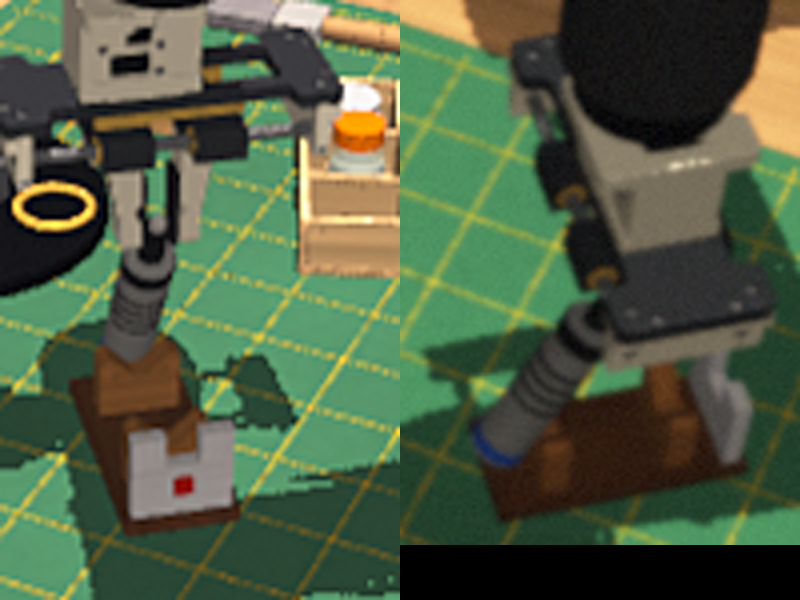

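The handpiece is pivoting in the grip and leaning on the rear rest as planned. I continue the tilt.

apply_moves --plan '[[255,[0,0.21,0.05],0],[255,[0,0.21,0.07],0],[255,[0,0.2,0.09],0],[255,[0,0.19,0.11],0],[255,[0,0.18,0.13],0],[255,[0,0.17,0.15],0],[255,[0,0.15,0.16],0],[255,[0,0.14,0.18],0],[255,[0,0,0],0]]'

```text
time_s: 11.35
tcp_pos: [0.4927, 0.1918, 0.1008]
eef_rot: [180.0, -0.1, -141.1]
contact_force: [0.5, -0.7, -0.7]
gripper_width: 0.0152
```

Run:
```python
from look import *
run('12',(340,140,450,290),(270,190,370,340))
```

```text
11.35 [0.4927 0.1918 0.1008] [ 1.7999e+02 -6.0000e-02 -1.4112e+02] 0.0152 [ 0.53 -0.68 -0.67] [-0.178 -0.207  0.034]
```

View pics/m12.png

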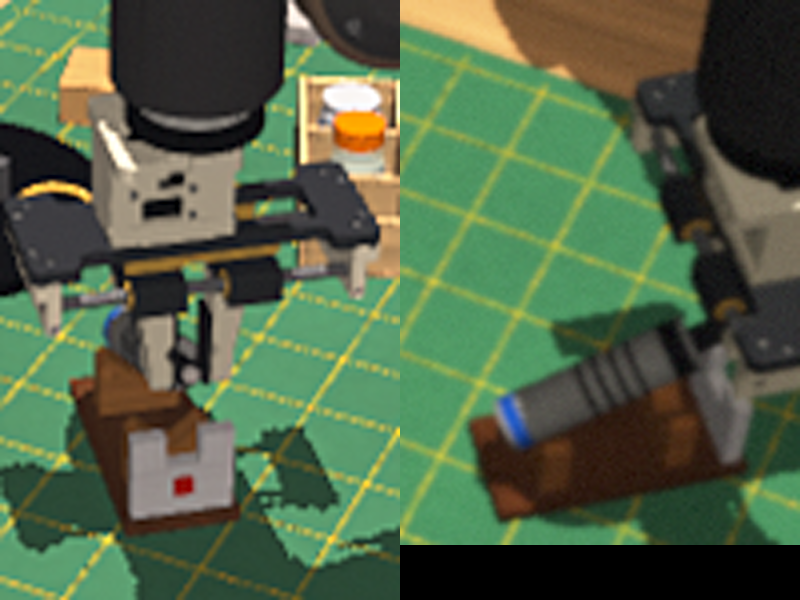

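View pics/w12.png

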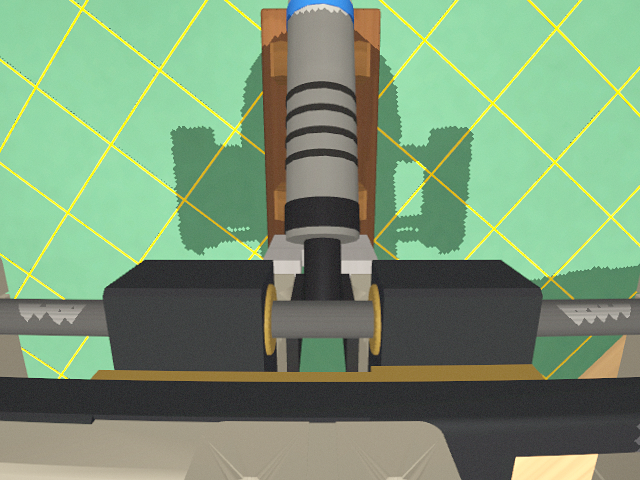

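Elevation about 25°, nose in line with the slot. I zoom in to measure plate and nose relative to the fingers.

Run:
```python
from h import *
f=cv2.imread('pics/w12.png')[220:320,255:390]
f=cv2.resize(f,None,fx=5.5,fy=5.5,interpolation=cv2.INTER_CUBIC)
for v in range(220,320,10): cv2.putText(f,str(v),(0,int((v-220+.5)*5.5)),0,.4,(0,0,255),1)
for v in range(260,390,10): cv2.putText(f,str(v),(int((v-255+.5)*5.5),10),0,.3,(0,0,255),1)
cv2.imwrite('pics/w12c.png',f)
```

```text
(no output)
```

View pics/w12c.png

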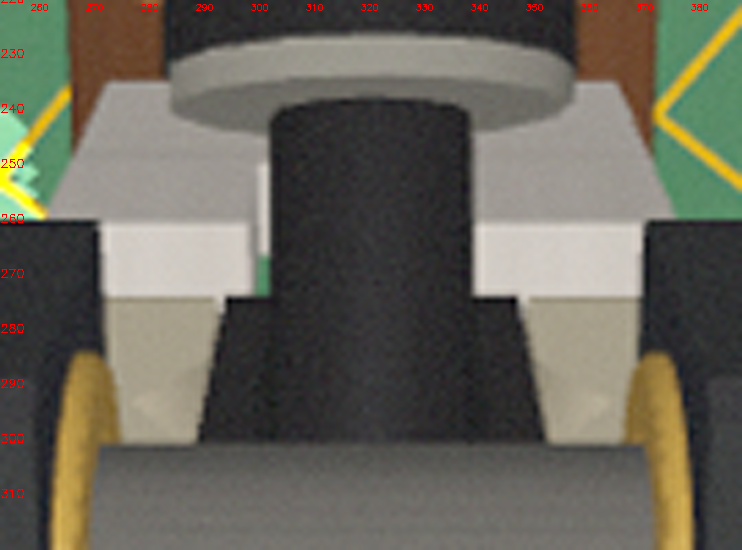

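Run:
```python
from h import *
s=get_state();c=cap('wrist','w13');R=Ro.from_euler('xyz',s['eef_rot'],degrees=True).as_matrix();t=s['tcp_pos']
def T(p,z): return (R.T@(onz(c,p,z)-t)*1e3).round(1)
print('cam',(R.T@(-c['R'].T@c['t']-t)*1e3).round(1))
print('plate rear top edge',T((272,260),.064),T((369,260),.064),'slot',T((298.7,260),.064),T((339,260),.064),'front?',T((272,274),.064))
# base far lateral edges
print('base',T((262,9),.010),T((380.5,9),.010),T((266,240),.010),T((374,240),.01))
# finger bottoms
for k in(-9.5,0,9.5): print(k,proj(c,[t+R@np.array([8,k,0])/1e3]))
cr=np.array([.53163,.14391]);a=np.radians(129.05);u=np.array([np.cos(a),np.sin(a)]);print('tcp cradle x',u@(t[:2]-cr))
# shoulder: intersect rays with plane tool x=0
def P(p):
    o,d=ray(c,p);o=R.T@(o-t);d=R.T@d;return ((o-d*o[0]/d[0]) if abs(d[0])>1e-3 else None)
print(t)
```

```text
cam [   1.   -67.1 -158.8]
plate rear top edge [-25.3  -3.3  37.8] [25.2 -3.2 37.8] slot [-11.4  -3.3  37.8] [ 9.6 -3.3 37.8] front? [-25.5   4.5  37.8]
base [ -33.9 -137.6   91.8] [  34.5 -137.5   91.7] [-36.    0.5  91.8] [34.7  0.6 91.8]
-9.5 [[339.04277517 273.51429185]]
0 [[338.80911149 294.34356388]]
9.5 [[338.57785434 314.55691701]]
tcp cradle x 0.06118538015423258
[0.49336219 0.19165259 0.10175914]
```

Run:
```python
from h import *
s=get_state();c=cap('wrist','w14');R=Ro.from_euler('xyz',s['eef_rot'],degrees=True).as_matrix();t=s['tcp_pos']
for vv in(238,239.5,241):
    a=ray(c,(283.5,vv));b=ray(c,(357,vv))
    da=R.T@a[1];db=R.T@b[1];o=R.T@(a[0]-t)*1e3
    k=32/np.linalg.norm(da-db);print('shoulder C',o+k*(da+db)/2)
# tail: front ends of blue band top edge etc; nose intersections
print(c['K'][0,0])
```

```text
shoulder C [ 1.06020657e-02 -2.29307925e+01  8.12093248e+00]
shoulder C [ 1.03864612e-02 -2.22984771e+01  7.95763935e+00]
shoulder C [ 1.01710603e-02 -2.16662217e+01  7.79411339e+00]
396.8603937937719
```

apply_moves --plan '[[255,[-0.01,0.14,0.19],0],[255,[0,0.11,0.2],0],[255,[0,0.1,0.2],0],[255,[0,0,0],0]]'

```text
time_s: 12.1
tcp_pos: [0.4818, 0.2056, 0.071]
eef_rot: [180.0, -0.1, -141.1]
contact_force: [-0.2, 0.6, -0.5]
gripper_width: 0.0154
```

Run:
```python
from look import *
s,D,S,c=run('15',(340,140,450,290),(270,190,370,340))
f=c['frame'][200:320,240:400]
f=cv2.resize(f,None,fx=5,fy=5,interpolation=cv2.INTER_CUBIC)
for v in range(200,320,10): cv2.putText(f,str(v),(0,int((v-200+.5)*5)),0,.4,(0,0,255),1)
for v in range(240,400,10): cv2.putText(f,str(v),(int((v-240+.5)*5),10),0,.3,(0,0,255),1)
cv2.imwrite('pics/w15c.png',f)
```

```text
12.1 [0.4818 0.2056 0.071 ] [ 1.7999e+02 -1.0000e-01 -1.4112e+02] 0.0154 [-0.17  0.59 -0.48] [0.239 0.231 0.01 ]
```

View pics/m15.png

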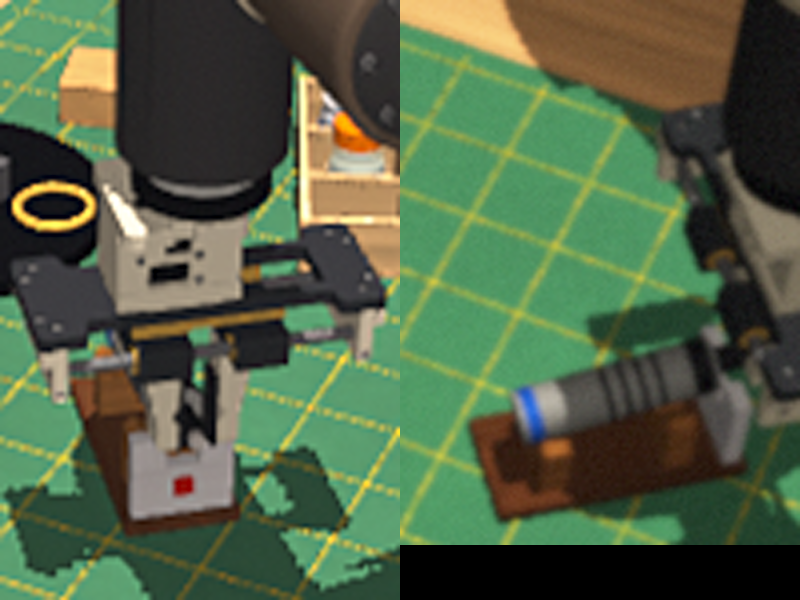

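View pics/w15c.png

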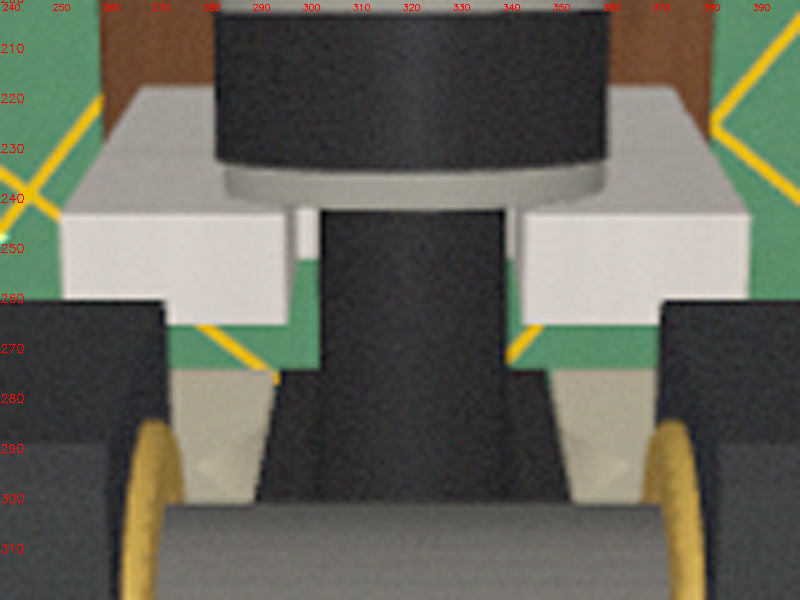

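The plate top runs from v=242 to 264.5. The pads start at v=274, so they are already past the plate, and the nose is centred in the slot.

Run:
```python
from h import *
s=get_state();c=cap('wrist','w16');R=Ro.from_euler('xyz',s['eef_rot'],degrees=True).as_matrix();t=s['tcp_pos']
def T(p,z): return (R.T@(onz(c,p,z)-t)*1e3).round(1)
print(T((250.5,242.3),.064),T((387,242.3),.064),T((251,264.3),.064),T((387,264.3),.064),'slot',T((295.5,243),.064),T((342,243),.064))
o=None
a=ray(c,(282.3,236));b=ray(c,(358.7,236));da=R.T@a[1];db=R.T@b[1];o=R.T@(a[0]-t)*1e3
print('shoulder',o+32/np.linalg.norm(da-db)*(da+db)/2)
for v in(237.5,241.5): print('sh at depth',o+(R.T@ray(c,(320.5,v))[1])*160, )
```

```text
[-30.5 -21.    8.2] [ 29.2 -21.    8.2] [-30.7 -10.9   8.2] [ 29.6 -10.8   8.2] slot [-10.8 -20.7   8.2] [  9.5 -20.7   8.2]
shoulder [  0.15242411 -25.41971892   1.98737252]
sh at depth [  0.18340452 -26.37693493  -4.11550192]
sh at depth [  0.18286404 -24.81513566  -4.51742588]
```

apply_moves --plan '[[255,[-0.01,0.02,0.15],0],[255,[0,0.02,0.15],0],[255,[0,0,0.08],0],[255,[0,0,0],0]]'

```text
time_s: 12.8
tcp_pos: [0.4818, 0.2073, 0.0527]
eef_rot: [-180.0, -0.0, -141.1]
contact_force: [-0.7, 0.4, -0.2]
gripper_width: 0.0154
```

```bash
cat > v.py <<'E'
from look import *
def go(n):
    s,D,S,c=run(n,(340,200,450,290),(270,240,370,340))
    f=c['frame'][0:320,220:420]
    f=cv2.resize(f,None,fx=2.5,fy=2.5,interpolation=cv2.INTER_CUBIC)
    m=cv2.imread('pics/m'+n+'.png')[:410]; m=cv2.resize(m,None,fx=.7,fy=.7)
    z=np.zeros((600,800,3),np.uint8);f=cv2.resize(f,(375,600));z[:,:375]=f
    m1=m[:,:280];m2=m[:,280:];z[:m1.shape[0],400:680]=m1;z[300:300+min(300,m2.shape[0]),400:680]=m2[:300]
    cv2.imwrite('pics/v'+n+'.png',z);return s,D,S,c
E
python3 -c "
from v import *
go('17')"
```

```text
12.8 [0.4818 0.2073 0.0527] [-1.7999e+02 -3.0000e-02 -1.4114e+02] 0.0154 [-0.68  0.35 -0.24] [0.261 0.291 0.051]
```

View pics/v17.png

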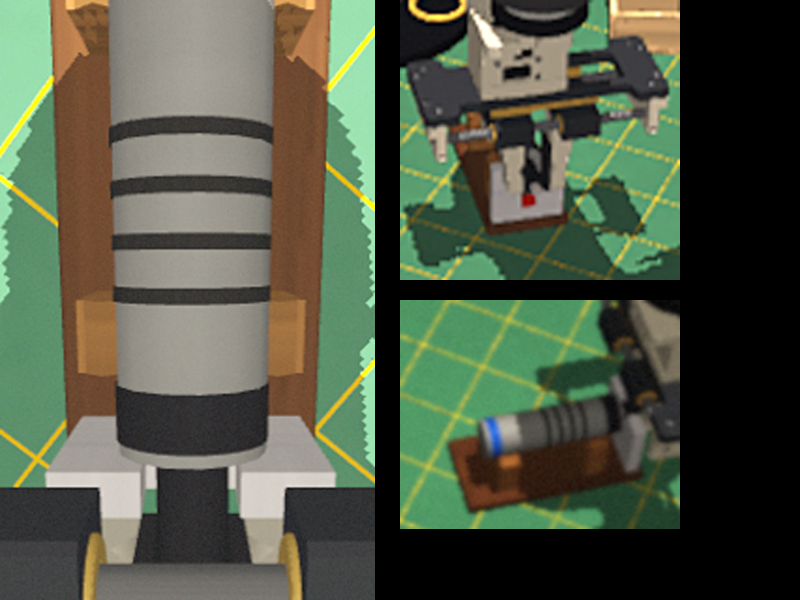

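apply_moves --plan '[[255,[0,0,0.03],0],[255,[0,0,0.03],0],[255,[0,0,0],0]]'

```text
time_s: 13.32
tcp_pos: [0.482, 0.2077, 0.0504]
eef_rot: [180.0, 0.0, -141.1]
contact_force: [-2.2, 1.4, 5.3]
gripper_width: 0.0154
```

```bash
python3 -c "
from v import *
go('18')"
```

```text
13.325 [0.482  0.2077 0.0504] [ 1.8000e+02  5.0000e-02 -1.4114e+02] 0.0154 [-2.21  1.44  5.31] [ 0.679  0.884 -0.024]
```

View pics/v18.png

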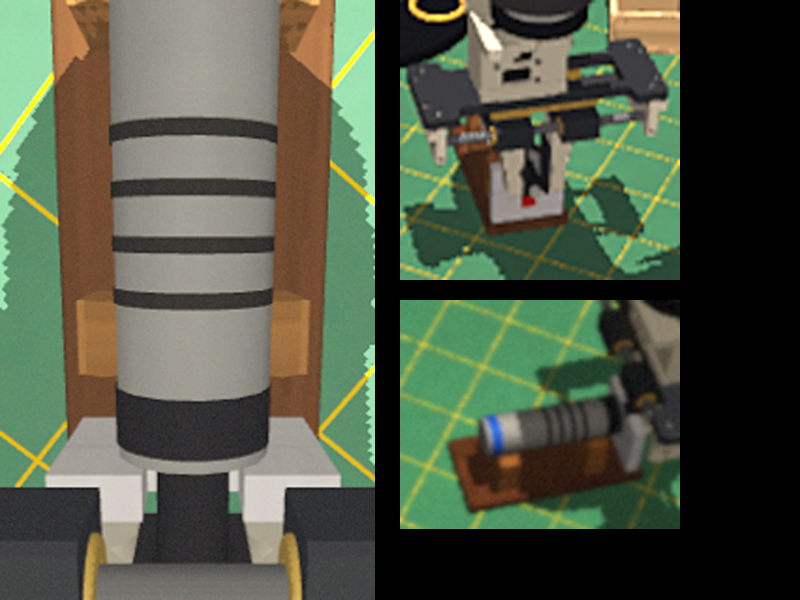

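```bash
cat > ang.py <<'E'
from h import *
def axis(n):
    s=get_state();c=cap('wrist','w'+n);R=Ro.from_euler('xyz',s['eef_rot'],degrees=True).as_matrix();t=s['tcp_pos']
    g=cv2.cvtColor(c['frame'],cv2.COLOR_BGR2HSV);P=[]
    for v in list(range(20,60,4))+list(range(80,130,4))+list(range(190,206,4)):
        # body: low saturation run containing u=320
        m=g[v,:,1]<70
        l=320
        while m[l-1]: l-=1
        q=320
        while m[q+1]: q+=1
        P.append((v,l-.5,q+.5))
    out=[]
    for v,l,q in P:
        a=ray(c,(l,v));b=ray(c,(q,v));da=R.T@a[1];db=R.T@b[1];o=R.T@(a[0]-t)*1e3
        da/=np.linalg.norm(da);db/=np.linalg.norm(db);m=da+db;m/=np.linalg.norm(m)
        al=np.arccos(da@db)/2; out.append(o+m*16/np.sin(al))
    out=np.array(out);k=np.polyfit(out[:,1],out[:,2],1);r=out[:,2]-np.polyval(k,out[:,1])
    kx=np.polyfit(out[:,1],out[:,0],1)
    print('tilt nose-up deg',-np.degrees(np.arctan(k[0]))*1,'z at pivot y=0',k[1],'rms',r.std(),'world z at y=0',t[2]*1e3-k[1],'yaw',np.degrees(np.arctan(kx[0])),kx[1])
    # note tool z down
    return P,out
if __name__=='__main__':
    P,o=axis('20');print(P[::6]);print(o[::6].round(1))
E
python3 ang.py
```

```text
tilt nose-up deg -2.5939664475775137 z at pivot y=0 -0.7159624025569722 rms 1.1119010797397333 world z at y=0 51.08068623592124 yaw -0.04319918406534796 1.1068856299597578
[(20, 277.5, 368.5), (44, 278.5, 367.5), (88, 279.5, 366.5), (112, 280.5, 365.5), (194, 282.5, 363.5)]
[[   1.2 -106.4   -6.1]
 [   1.2  -98.8   -4.4]
 [   1.2  -83.6   -4.2]
 [   1.2  -75.1   -2.5]
 [   1.2  -43.8   -2.3]]
```

The force reads 5 N up and the axis measures about 2.6° nose-low, so I lowered slightly too far. I ease up 2 mm.

apply_moves --plan '[[255,[0,0,-0.04],0],[255,[0,0,0],0]]'

```text
time_s: 13.78
tcp_pos: [0.482, 0.2073, 0.0521]
eef_rot: [-180.0, 0.0, -141.2]
contact_force: [0.7, 0.7, 0.7]
gripper_width: 0.0157
```

```bash
python3 ang.py; python3 -c "
from v import *
go('21')"
```

```text
tilt nose-up deg -0.5347983493649626 z at pivot y=0 -0.7276887666362634 rms 1.0682742076375786 world z at y=0 52.78611404676515 yaw 0.19742835840221765 1.1227773812584372
[(20, 277.5, 366.5), (44, 278.5, 365.5), (88, 279.5, 364.5), (112, 279.5, 364.5), (194, 282.5, 362.5)]
[[   0.8 -107.3   -2.7]
 [   0.8  -99.5   -0.9]
 [   0.8  -83.9   -0.6]
 [   0.8  -75.1   -2.5]
 [   1.   -43.5   -0.4]]
13.825 [0.4819 0.2073 0.052 ] [-1.7999e+02  1.0000e-02 -1.4116e+02] 0.0151 [1.24 1.4  1.4 ] [ 0.401 -0.211  0.009]
```

View pics/v21.png

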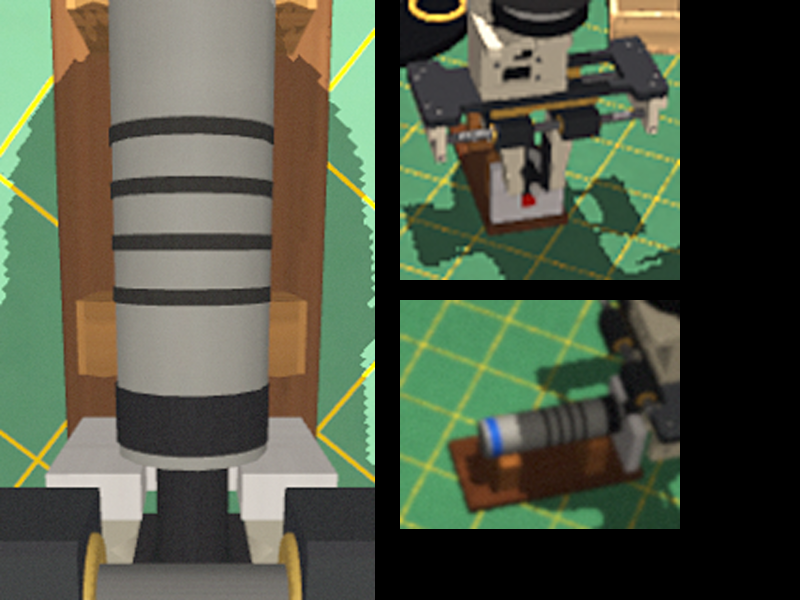

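Level (−0.5°), force near zero: it lies in both rests. I push it forward while still holding.

apply_moves --plan '[[255,[0,0.03,0],0],[255,[0,0.03,0],0],[255,[0,0,0],0]]'

```text
time_s: 14.35
tcp_pos: [0.4802, 0.2093, 0.052]
eef_rot: [-180.0, -0.0, -141.1]
contact_force: [5.0, -2.8, -0.0]
gripper_width: 0.0151
```

Run:
```python
from v import *
s,D,S,c=go('22');R=Ro.from_euler('xyz',s['eef_rot'],degrees=True).as_matrix();print('F tool',R.T@s['contact_force'])
f=cv2.resize(c['frame'][200:300,250:390],None,fx=5.7,fy=5.7,interpolation=cv2.INTER_CUBIC);cv2.imwrite('pics/w22c.png',f)
```

```text
14.35 [0.4802 0.2093 0.052 ] [-1.7996e+02 -1.0000e-02 -1.4114e+02] 0.0151 [ 5.02 -2.83 -0.03] [-1.091 -1.909  0.059]
F tool [-2.13558824 -5.3532317   0.0379951 ]
```

View pics/w22c.png

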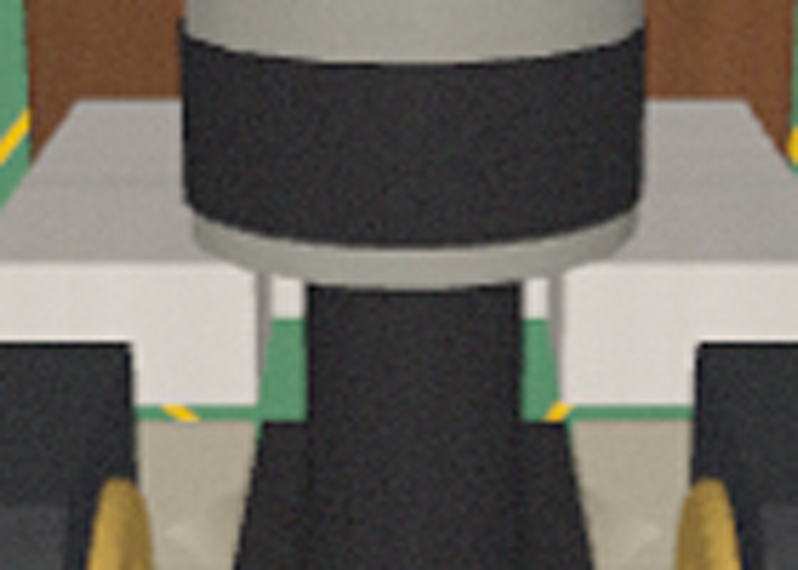

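apply_moves --plan '[[255,[0,0.03,0],0],[255,[0,0,0],0]]'

```text
time_s: 14.75
tcp_pos: [0.4798, 0.2096, 0.0521]
eef_rot: [-179.9, -0.0, -141.1]
contact_force: [11.0, -8.2, -1.8]
gripper_width: 0.0154
```

```bash
python3 ang.py;python3 - <<'E'
from h import *
s=get_state();R=Ro.from_euler('xyz',s['eef_rot'],degrees=True).as_matrix();print('F tool',R.T@s['contact_force'],s['tcp_pos'])
E
```

```text
tilt nose-up deg 0.8874292335795061 z at pivot y=0 -3.0342828460799587 rms 0.9883861302701958 world z at y=0 55.11368894649208 yaw 0.09652217176078375 0.854723091099406
[(20, 277.5, 365.5), (44, 277.5, 365.5), (88, 279.5, 364.5), (112, 279.5, 364.5), (194, 281.5, 362.5)]
[[   0.7 -107.7   -1. ]
 [   0.7  -99.1   -2.7]
 [   0.8  -83.9   -0.6]
 [   0.8  -75.1   -2.5]
 [   0.8  -43.8   -2.3]]
F tool [ -3.23326572 -12.77271545   2.81922662] [0.47985735 0.20965299 0.05206665]
```

Resistance rises from 5 N to 13 N with only 0.5 mm more travel, so the shoulder is hard against the plate. I release and lift.

apply_moves --plan '[[180,[0,0,0],0],[150,[0,0,0],0],[130,[0,0,0],0],[130,[0,0,0],0],[130,[0,0,-0.3],0],[130,[0,0,-0.6],0],[130,[0,0,-0.8],0],[130,[0,0,-0.6],0],[130,[0,0,0],0]]'

```text
time_s: 15.92
tcp_pos: [0.4803, 0.2119, 0.1708]
eef_rot: [180.0, 0.4, -141.1]
contact_force: [0.1, 0.1, -0.6]
gripper_width: 0.043
```

```bash
python3 -c "
from v import *
s,D,S,c=go('23')
for C,q,n in((D,(280,265,340,325),'a'),(S,(350,220,450,290),'b')):
    f=cv2.resize(C['frame'][q[1]:q[3],q[0]:q[2]],None,fx=7,fy=7,interpolation=cv2.INTER_CUBIC);cv2.imwrite('pics/z23'+n+'.png',f)"
```

```text
15.925 [0.4803 0.2119 0.1708] [ 180.      0.35 -141.12] 0.043 [ 0.09  0.07 -0.6 ] [-0.009  0.15   0.001]
```

View pics/w23.png

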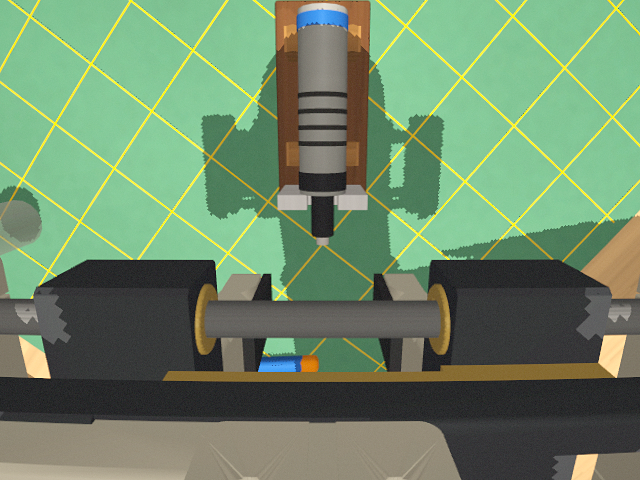

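View pics/z23a.png

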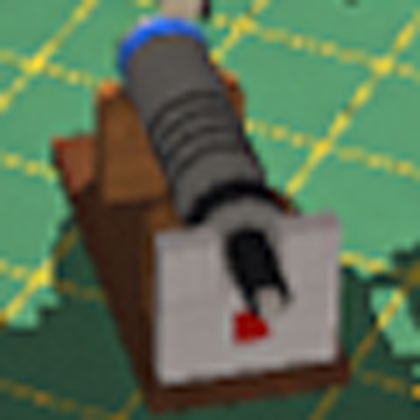

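View pics/z23b.png

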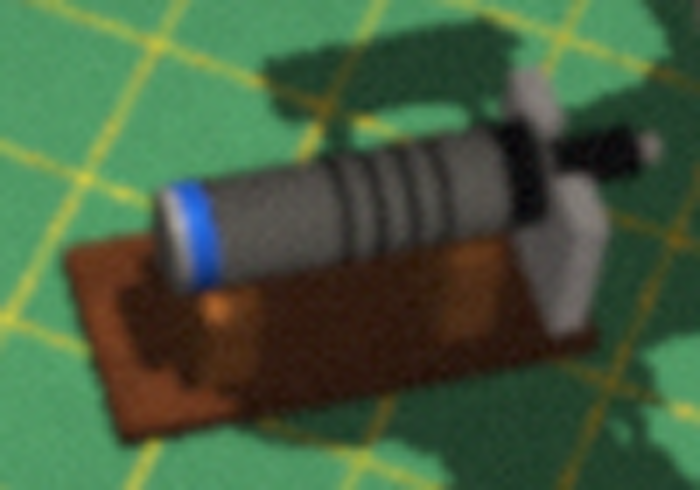

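It lies in both rests with the nose in the slot. I check the shoulder gap closely.

Run:
```python
from h import *
s=get_state();c=cap('wrist','w24');R=Ro.from_euler('xyz',s['eef_rot'],degrees=True).as_matrix();t=s['tcp_pos']
f=cv2.resize(c['frame'][165:255,265:380],None,fx=6.5,fy=6.5,interpolation=cv2.INTER_CUBIC)
for v in range(170,255,10): cv2.putText(f,str(v),(0,int((v-165+.5)*6.5)),0,.4,(0,0,255),1)
cv2.imwrite('pics/w24c.png',f)
u=np.array([np.cos(np.radians(129.05)),np.sin(np.radians(129.05))])
g=cv2.resize(c['frame'][0:40,260:380],None,fx=6.5,fy=6.5,interpolation=cv2.INTER_CUBIC)
for v in range(0,40,5): cv2.putText(g,str(v),(0,int((v+.5)*6.5)),0,.4,(0,0,255),1)
cv2.imwrite('pics/w24t.png',g)
for v in(244.5,192.5,195.5): print(v,[ (R.T@(onz(c,(321,v),z)-t)*1e3).round(1).tolist() for z in(.055,.064,.071)])
```

```text
244.5 [[-0.1, 9.3, 112.1], [-0.0, 6.8, 103.1], [-0.0, 4.8, 96.1]]
192.5 [[-0.0, -27.7, 112.1], [0.0, -29.0, 103.1], [0.0, -30.0, 96.1]]
195.5 [[-0.0, -25.6, 112.1], [0.0, -27.0, 103.1], [0.0, -28.1, 96.1]]
```

View pics/w24c.png

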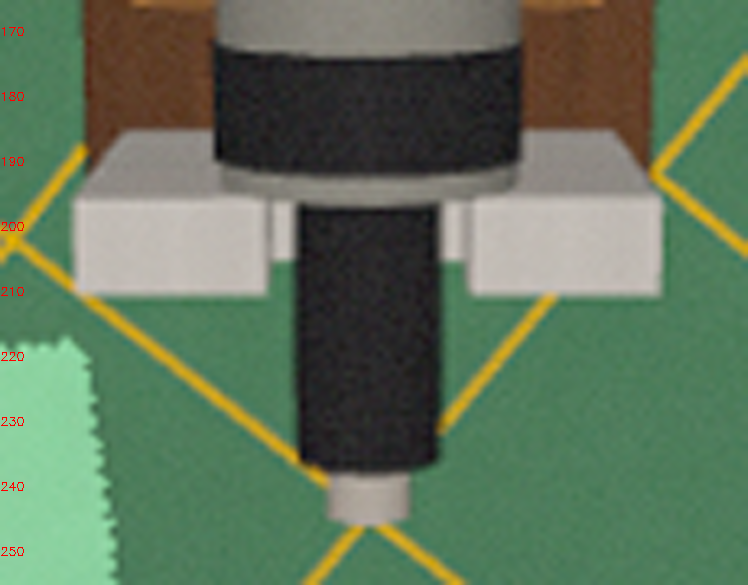

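View pics/w24t.png

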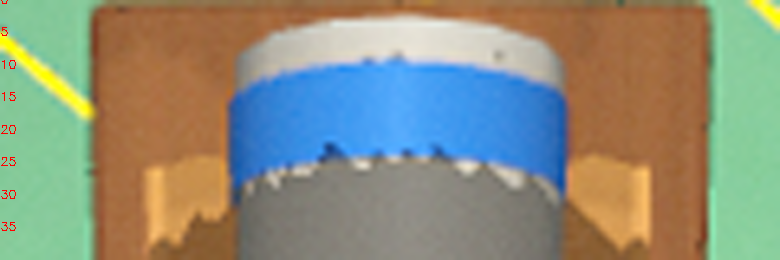

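Shoulder edge and plate rear face agree to about 1 mm, and tip protrusion is 35 mm against 36 mm nominal. To confirm it is home, I go behind the tail with shut fingers and push gently.

apply_moves --plan '[[255,[0,-0.5,0],0],[255,[0,-0.9,0],0],[255,[0,-0.9,0],0],[255,[0,-0.8,0],0],[255,[0,-0.34,0],0],[255,[0,0,0],0],[255,[0,0,0.5],0],[255,[0,0,0.8],0]]' --squeeze 5

```text
time_s: 17.12
tcp_pos: [0.5871, 0.0782, 0.1025]
eef_rot: [-180.0, 0.2, -141.1]
contact_force: [0.4, -0.2, -0.1]
gripper_width: 0.0005
```

```bash
python3 -c "
from v import *
go('25')"
```

```text
17.125 [0.5871 0.0782 0.1025] [-1.7996e+02  1.7000e-01 -1.4109e+02] 0.0005 [ 0.4  -0.21 -0.1 ] [-0.025  0.115 -0.019]
```

View pics/v25.png

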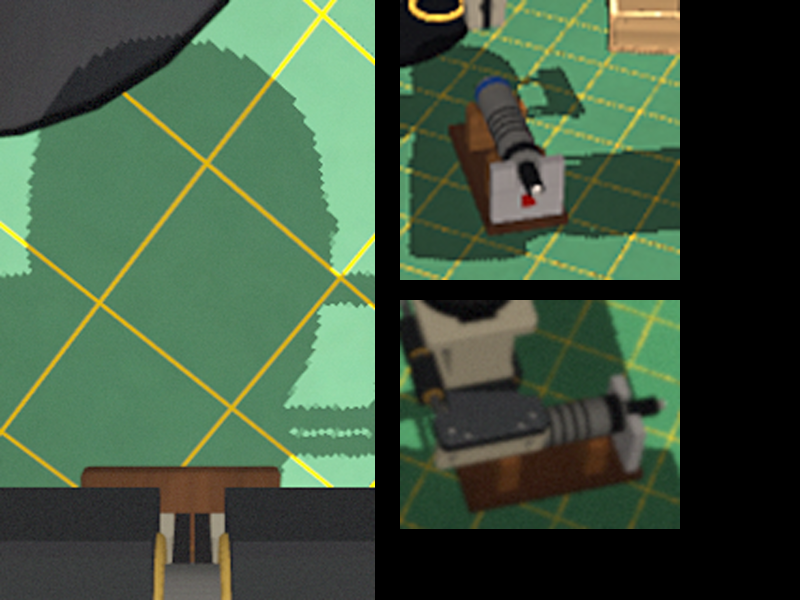

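apply_moves --plan '[[255,[0,0,0.5],0],[255,[0,0,0.5],0],[255,[0,0,0],0],[255,[0,0.2,0],0],[255,[0,0.1,0],0],[255,[0,0.04,0],0],[255,[0,0,0],0]]'

```text
time_s: 18.15
tcp_pos: [0.5763, 0.0905, 0.0526]
eef_rot: [-180.0, 0.0, -141.1]
contact_force: [0.4, 0.7, -0.6]
gripper_width: 0.0005
```

apply_moves --plan '[[255,[0,0.03,0],0],[255,[0,0.02,0],0],[255,[0,0,0],0]]'

```text
time_s: 18.52
tcp_pos: [0.575, 0.0916, 0.0521]
eef_rot: [-180.0, -0.0, -141.2]
contact_force: [2.1, -3.5, 0.3]
gripper_width: 0.0003
```

apply_moves --plan '[[255,[0,0.02,0],0],[255,[0,0,0],0]]'

```text
time_s: 18.77
tcp_pos: [0.5751, 0.0918, 0.0524]
eef_rot: [-179.9, 0.0, -141.1]
contact_force: [5.9, -8.0, -0.9]
gripper_width: 0.0007
```

apply_moves --plan '[[255,[0,0.02,0],0],[255,[0,0,0],0]]'

```text
time_s: 19.02
tcp_pos: [0.5751, 0.0919, 0.0527]
eef_rot: [-179.8, 0.0, -141.1]
contact_force: [9.6, -12.7, -0.5]
gripper_width: 0.0003
```

Force rises to 16 N with no movement, so it is fully home. I back off straight behind, lift, and check.

apply_moves --plan '[[255,[0,-0.1,0],0],[255,[0,-0.4,0],0],[255,[0,-0.3,0],0],[255,[0,0,-0.6],0],[255,[0,0,-1],0],[255,[0,0,-1],0],[255,[0,-0.5,-0.6],0],[255,[0,-0.8,0],0],[255,[0,-0.5,0],0],[255,[0,0,0],0],[255,[0,0,0],0]]'

```text
time_s: 20.4
tcp_pos: [0.6547, -0.0079, 0.2116]
eef_rot: [180.0, -0.0, -141.2]
contact_force: [-0.1, 0.2, -0.4]
gripper_width: 0.0004
```

Run:
```python
from v import *
s,D,S,c=go('26')
a=cv2.resize(D['frame'][265:325,280:340],(400,400),interpolation=cv2.INTER_CUBIC);b=cv2.resize(S['frame'][220:290,350:450],(400,280),interpolation=cv2.INTER_CUBIC)
z=np.zeros((400,800,3),np.uint8);z[:,:400]=a;z[:280,400:]=b;cv2.imwrite('pics/z26.png',z)
# joint angles of lying axis from prediction
cr=np.array([.53163,.14391]);al=np.radians(129.05);u=np.array([np.cos(al),np.sin(al)])
W=lambda x,z:np.r_[cr+u*x/1e3,z/1e3]
print('pred tip/tail scene',proj(S,[W(96,55),W(-55,55),W(96-1e-9,55)])[:2],'side',proj(D,[W(96,55)]))
```

```text
20.4 [ 0.6547 -0.0079  0.2116] [ 1.7997e+02 -3.0000e-02 -1.4120e+02] 0.0004 [-0.14  0.25 -0.42] [-0.001  0.151  0.002]
pred tip/tail scene [[443.26112983 240.64173785]
 [373.2306255  254.52405264]] side [[318.58513407 308.65946814]]
```

View pics/z26.png

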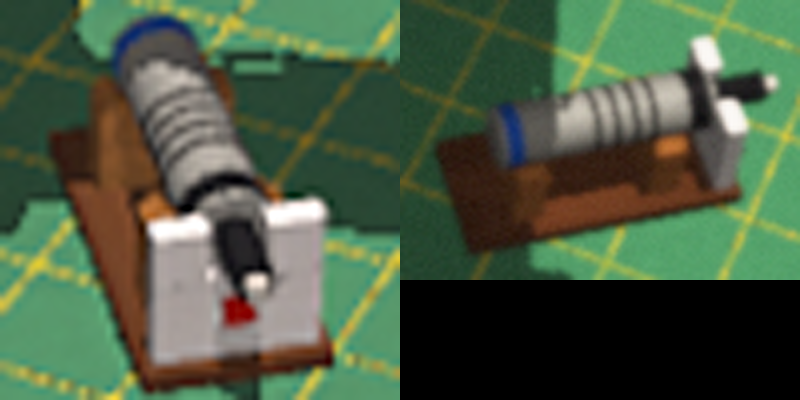

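View pics/s26.png

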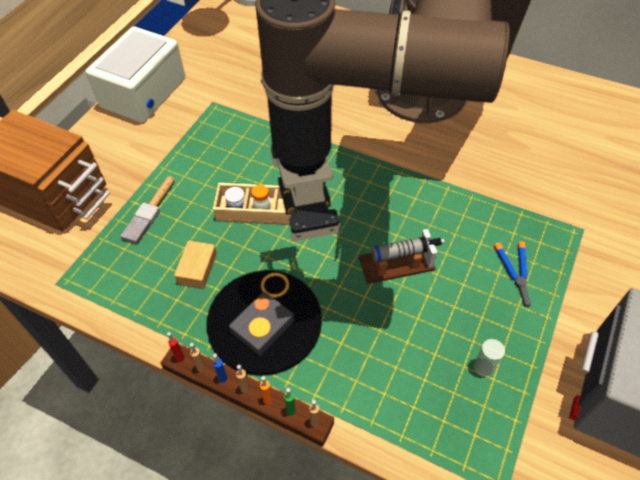

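The tip is at (442.5,240.5) in the scene view, against (443.3,240.6) predicted for fully home. Every other object still appears at its starting pixels, and the robot is clear.

```bash
python3 -c "
from plant import close_job
print(close_job())"
```

```text
the job is handed in; nothing more can be done
None
```

The handpiece is lying in both V rests of the cradle, with its black nose in the slot and its shoulder against the end plate. I handed the job in at about 20.4 s, with the gripper clear of everything.

I gripped the handpiece by its nose, lifted it out of the tidy and hung its tail behind the rear rest. Moving forward and down then tipped it over that rest until it lay level, with the grip closed throughout. I pushed it forward by the nose, let go, and pushed once on the tail with the fingers shut.

**Last checks:**
- **Fully home:** the tail push rose from about 4 N to 16 N with almost no movement. In the final scene picture the tip is within 1 px (about 2 mm) of where the fully home position puts it. The wrist view showed the shoulder edge and the plate agreeing to about 1 mm.
- **Level:** the wrist view put the axis within about 1° of level just before release.
- **Other objects:** by eye, nothing else looked moved in the final scene picture.

**What disagreed:**
- While lowering it I briefly went too far. The force read about 5 N upward and the nose about 2.6° low, so I eased up 2 mm before pushing home.
- The wrist and scene cameras disagreed on the cradle's position along its length by 1–2 mm. I relied on the wrist camera and the contact forces.

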